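# Load the spice carrier evenly on the scale

## Task

The light wooden carrier on the small kitchen scale is to be weighed with its three jars: set the heavy squat jar in the middle of the middle compartment first, as ballast, then one tall spice jar in each end compartment, all upright. The scale's platform is much shorter than the carrier, so load it evenly, set the jars down without dropping them, and never let the carrier tip or slide out of place on the scale. Let go of everything and leave the mug, garlic and timer alone.

Things in the scene. Friction and masses are not known exactly. Their poses are not given: they have to be found in the camera images.
- scale: compact kitchen scale, fixed to the worktop by its rubber feet: black case 150 x 110 mm with a small display on its front (-x) part, and a raised steel platform 100 (x) x 72 (y) mm. Origin: under the middle of the platform, on the worktop. Platform top is 30 mm above the origin.
- carrier: light open wooden carrier (70 g, loose), centred on the platform: outside 76 (x) x 252 (y, long axis) x 26 mm high, grip strips at both ends; walls and floor 4 mm. Dividers 20 mm high at y = -42 and 42 mm make three compartments 68 x 80 mm, centred at y = -83, 0 (the middle) and 83 mm. Origin: centre of its underside; inner floor 4 mm above it. A jar alone in an end compartment tips it.
- squat_jar: squat jar of plum preserve with a black lid, about 260 g, 55 mm diameter, 72 mm high; the round body (62 mm high, good to grip at 40 to 60 mm) below a slightly narrower lid. Standing well centred in the middle compartment it balances the carrier while only one spice jar is in. Origin: centre of its underside, z up.
- spice_1: slim spice jar with a broad cap, about 110 g, 44 mm diameter, 105 mm high, body 42 mm in diameter, cap from 74 mm up; grip it at 60 to 85 mm. Origin: centre of its underside, z up.
- spice_2: another slim spice jar, about 110 g, 45 mm diameter, 105 mm high, body 44 mm in diameter, interchangeable with spice_1. Origin: centre of its underside, z up.
- mug: bystander: speckled white mug, 90 mm diameter, 88 mm high, behind the carrier. Origin: underside.
- garlic: bystander: garlic bulb, 50 mm, behind the jars. Origin: underside.
- timer: bystander: round kitchen timer, 63 mm diameter, 41 mm high, at the front right. Origin: underside.
Mind the look-alikes: they are no part of the job. Several things have the shape of the squat_jar; the one meant has the colours described above.

How it is judged:
On the way:
1. the squat jar stands let go in the middle compartment, while neither spice jar is in the carrier (y of squat_jar in the frame of carrier between -0.016 and 0.016 m and x of squat_jar in the frame of carrier between -0.02 and 0.02 m and z of squat_jar in the frame of carrier between 0 and 0.009 m and angle between squat_jar's own z axis and vertical below 0.1 rad and linear speed of squat_jar below 0.03 m/s and contact force between squat_jar and the fingers below 0.3 N and angle between carrier's own z axis and vertical below 0.05 rad and not (y of spice_1 in the frame of carrier between -0.13 and 0.13 m and x of spice_1 in the frame of carrier between -0.045 and 0.045 m) and not (y of spice_2 in the frame of carrier between -0.13 and 0.13 m and x of spice_2 in the frame of carrier between -0.045 and 0.045 m)), for 0.2 s.
At the end, for the whole second after the job is handed in: Squat jar on the floor of the middle compartment (16 mm of the middle lengthwise), a spice jar in each end compartment, all upright within 0.1 rad, released, still; carrier level within 0.05 rad, within 15 mm of the platform's middle along either axis and turned less than 0.2 rad against it (y of squat_jar in the frame of carrier between -0.016 and 0.016 m and x of squat_jar in the frame of carrier between -0.02 and 0.02 m and z of squat_jar in the frame of carrier between 0 and 0.009 m and angle between squat_jar's own z axis and vertical below 0.1 rad and linear speed of squat_jar below 0.03 m/s and contact force between squat_jar and the fingers below 0.3 N and angle between carrier's own z axis and vertical below 0.05 rad and x of carrier in the frame of scale between -0.015 and 0.015 m and y of carrier in the frame of scale between -0.015 and 0.015 m and angle between the y axis of carrier and the y axis of scale, either way round below 0.2 rad and linear speed of carrier below 0.02 m/s and ((y of spice_1 in the frame of carrier between 0.06 and 0.105 m and x of spice_1 in the frame of carrier between -0.02 and 0.02 m and z of spice_1 in the frame of carrier between 0 and 0.009 m and angle between each of spice_1, spice_2's own z axis and vertical below 0.1 rad and linear speed of each of spice_1, spice_2 below 0.03 m/s and contact force between each of spice_1, spice_2 and the fingers below 0.3 N and y of spice_2 in the frame of carrier between -0.105 and -0.06 m and x of spice_2 in the frame of carrier between -0.02 and 0.02 m and z of spice_2 in the frame of carrier between 0 and 0.009 m) or (y of spice_1 in the frame of carrier between -0.105 and -0.06 m and x of spice_1 in the frame of carrier between -0.02 and 0.02 m and z of spice_1 in the frame of carrier between 0 and 0.009 m and angle between each of spice_1, spice_2's own z axis and vertical below 0.1 rad and linear speed of each of spice_1, spice_2 below 0.03 m/s and contact force between each of spice_1, spice_2 and the fingers below 0.3 N and y of spice_2 in the frame of carrier between 0.06 and 0.105 m and x of spice_2 in the frame of carrier between -0.02 and 0.02 m and z of spice_2 in the frame of carrier between 0 and 0.009 m))); the robot touches nothing.
It fails at once if the carrier tips by more than 0.12 rad (angle between carrier's own z axis and vertical above 0.12 rad).
It fails at once if the carrier is shifted more than 30 mm or lifted off (distance of carrier from where it was at the start of the episode above 0.03 m).
It fails at once if a jar is dropped into the carrier (over 0.45 m/s in the last 15 mm, a fall of more than about 10 mm) ((y of squat_jar in the frame of carrier between -0.13 and 0.13 m and x of squat_jar in the frame of carrier between -0.045 and 0.045 m and z of squat_jar in the frame of carrier between -0.02 and 0.019 m and linear speed of squat_jar above 0.45 m/s) or (y of spice_1 in the frame of carrier between -0.13 and 0.13 m and x of spice_1 in the frame of carrier between -0.045 and 0.045 m and z of spice_1 in the frame of carrier between -0.02 and 0.019 m and linear speed of spice_1 above 0.45 m/s) or (y of spice_2 in the frame of carrier between -0.13 and 0.13 m and x of spice_2 in the frame of carrier between -0.045 and 0.045 m and z of spice_2 in the frame of carrier between -0.02 and 0.019 m and linear speed of spice_2 above 0.45 m/s)).
It fails at once if the mug, garlic or timer is pushed more than 30 mm (distance of any of mug, garlic, timer from where it was at the start of the episode above 0.03 m).
It also fails if it takes over 67 s, if anything falls off the work surface, if the arm or the gripper's body presses on something with over 40 N, if the wrist force passes 120 N, or if a joint passes its speed limit or range.

## Robot

A 6-joint arm with a two-finger parallel gripper is mounted at the origin on a cart in front of the work surface, level with it; the furniture and walls round the work are solid. World frame = base frame: x ahead of the robot, y to its left, z up, the work surface at z = 0. Lengths are in m, angles in rad, forces in N, time in s.
With the tool pointing down it reaches from about 0.25 to 0.8 m from the base axis. Payload 8.5 kg.
Tool frame: the origin (TCP) lies midway between the tips of the shut fingers; the grasp point (between the pads) lies 19 mm behind it (env.grip_point_offset is the distance from the TCP to the grasp point, in m); z points along the fingers, y is the line along which they close (so a half turn about z gives the same grasp; the last joint's range is limited). The gripper opens to 85 mm and grips with 20 to 120 N. Pads are 22 mm wide; open, the fingers measure 114 mm over their backs; the gripper's body (76 mm by 85 mm) begins 54 mm behind the grasp point. The pads swing forward as they close: fully open they stand 13 mm farther back than shut.
Start: joints at [1.252, 0.238, -0.013, 1.319, 0, 1.571], TCP at [0.165, 0.499, 0.201] pointing down, gripper open.
Joint ranges: [-2.66, 2.66], [-1.03, 1.9], [-1.14, 1.46], [-1.82, 2.27], [-1.45, 1.34], [-3.14, 3.14]. Speed limits (rad/s): [2.22, 2.22, 2.79, 3.14, 3.14, 3.14].

## Interface

Orientations are given as a rotation vector (axis times angle).
In Python, from cell import env gives the robot as it stands. The module is installed in compiled form; this text tells all that it offers.
- The arm moves only by the tool servo_tool, never from a script. Its arguments are lists of equal length, an entry for each row: "travel": the shift along the tool's x, y, z in units of 25 mm (1.0 is 25 mm), a list of three; "angular": the turn, a rotation vector about the tool's x, y, z in units of 6 degrees (1.0 is 6 degrees), a list of three; "fingers": the opening, from 0 (shut) to 1 (fully open). A call has 1 to 20 rows; each row shifts and turns the commanded pose from where the row before left it, along the tool's axes as they then stand; what a row does not reach is not made up. A row lasts 1/12 s, in which the tool goes at most 41.7 mm and 7.16 degrees, less where a joint would pass 70% of its speed; a pose out of reach is approached as far as the arm can. A call is refused whole if a number of a shift passes 1 or a number of a turn 1, either way. A call with a gripper value outside its range is refused whole. The fingers move at their own pace and stop on an object; "squeeze" is the grip in N (left out, the last holds). Time passes only in rows, so rows that do not move let the fingers close. It gives the time, the measured TCP pose, the force, the opening and the grip force at its end, in the units of the state.
- env.get_state(): the state, without advancing time (a new reading comes with each control period).
- env.grab_frame(name): name is "scene" or "side" or "wrist"; returns a dict with "color" (400x640x3 uint8, red, green, blue), "camera_matrix" (3x3 intrinsics, pixels), "k1" (the pictures are not rectified: a ray, as slopes to the right and down, at radius r is drawn at 1 + k1 r^2 times it, then the intrinsics apply), "eye" and "rotation" of the camera in the world; the wrist camera has in their place "T_tool_cam" (4x4, takes a point from camera to tool coordinates, whose origin is the TCP and whose axes are the flange's). Camera axes: x right, y up, looking along -z (the intrinsics and any distortion apply to the point x, -y, -z); pixel columns grow to the right and rows downward; lengths in m; the calibration is good to about 2 mm. A picture is of the moment at which its call begins: read the wrist's pose just before it. There is no depth.
- env.hand_in(): hands the job in; it is judged then, once.
Trained networks look in a picture, given as the dict that the camera call returned (one of the last four; its "shot" number tells which), for a name from the list of things; names that differ only in an ending like _2 or _b are one class to them, and where a whole thing is asked for, a point or a joint stands for the part that bears it (a point fixed in the world has none). Each returns a list of dicts, best first, with "score" (0 to 1); they miss things now and then, are a little off and sometimes report something else, mostly with a low value. They report only what shows in the picture. A call takes as long as a camera call. They do not tell look-alikes from the thing itself.
- env.boxes_of(query, picture): "rect" ([left, top, width, height] in pixels, round what is visible of it).
- env.mark_of(query, picture): "centre" ([column, row] in pixels: a listed point, or the origin of a listed thing).
The state is a dict: "time": time; "joint_pos": joint angles; "qd": joint speeds; "joint_torque": joint torques, N m; "tool_pos": TCP position; "tcp_rot": TCP orientation; "wrist_force": force on the tool from outside, world axes, zero at the start; "wrist_torque": the same for the moment, N m; "width": finger opening in m; "finger_force": force on a finger pad.
Only numpy, scipy, OpenCV 4.12 (cv2) and the standard library are available. Lean on these libraries where they do the work, as an engineer would, in place of code of your own. Each camera call takes 0.05 s, during which the arm holds its last target. There are 200 camera calls.

## Working session

There is one attempt and no reset: what is moved stays moved. The work goes in short steps, Python scripts to look and compute and a tool call to move; the robot and the scene stay as the last step left them, time stands still between calls to the robot, and variables do not carry over. Pictures are saved under pics/ and viewed, at most 10 in all, crops included, and the job is handed in when it is done.

Besides the shell and the picture viewer there is one more tool, called after ">>>" as name(argument=value, ...) on one line, values as JSON. servo_tool: Moves the arm, as the interface text tells. Its arguments: {"type":"object","properties":{"travel":{"type":"array"},"angular":{"type":"array"},"fingers":{"type":"array"},"squeeze":{"type":"number"}},"required":["travel","angular","fingers"]}

```bash
mkdir -p pics
cat > h.py <<'E'
import numpy as np, cv2
from cell import env
from scipy.spatial.transform import Rotation as R
def ray(f,px):
    K=np.array(f["camera_matrix"],float); d=np.array([(px[0]-K[0,2])/K[0,0],(px[1]-K[1,2])/K[1,1]])
    u=d.copy()
    for _ in range(30): u=d/(1+f["k1"]*(u@u))
    v=np.array([u[0],-u[1],-1.])
    if "eye" in f: return np.array(f["eye"],float),np.array(f["rotation"])@v
    T=np.array(f["T_tool_cam"]); s=f["st"]; Rt=R.from_rotvec(s["tcp_rot"]).as_matrix()
    return Rt@T[:3,3]+np.array(s["tool_pos"]),Rt@T[:3,:3]@v
def atz(f,px,z):
    o,d=ray(f,px); return o+d*(z-o[2])/d[2]
def proj(f,p):
    K=np.array(f["camera_matrix"],float)
    if "eye" in f: o,M=np.array(f["eye"],float),np.array(f["rotation"])
    else:
        o,_=ray(f,(0,0)); M=R.from_rotvec(f["st"]["tcp_rot"]).as_matrix()@np.array(f["T_tool_cam"])[:3,:3]
    c=M.T@(np.array(p)-o); u=np.array([c[0],-c[1]])/-c[2]; u=u*(1+f["k1"]*(u@u))
    return u*[K[0,0],K[1,1]]+K[:2,2]
def grab(n):
    s=env.get_state(); f=env.grab_frame(n); f["st"]=s; return f
def save(f,n,s=1): cv2.imwrite("pics/"+n,cv2.resize(f["color"][:,:,::-1],None,fx=s,fy=s))
E
python3 - <<'E'
from h import *
print(env.get_state(), env.grip_point_offset)
for n in ("scene","side"):
    f=grab(n); save(f,n+"0.png",1.25)
    print(n,f.get("eye"))
    for q in ("scale","carrier","squat_jar","spice_1","mug","garlic","timer"):
        for d in env.mark_of(q,f)[:5]: print(q,np.round(d["centre"]),round(d["score"],2),np.round(atz(f,d["centre"],.03 if q=="carrier" else 0),3))
E
```

```text
{'time': 0.0, 'joint_pos': array([ 1.25200641e+00,  2.38768992e-01, -1.42468140e-02,  1.31918548e+00,
        7.53473556e-06,  1.57082321e+00]), 'qd': array([ 0.00063992,  0.00124179, -0.0009784 ,  0.00028519, -0.00097737,
       -0.00026229]), 'joint_torque': array([-1.25046536e-03, -5.38791490e+01,  3.46441054e+01,  1.83674373e-02,
       -1.95870125e-04, -3.93370465e-05]), 'tool_pos': array([0.16440132, 0.49812302, 0.20048673]), 'tcp_rot': array([-4.98641303e-01, -3.10153330e+00,  2.17688757e-03]), 'wrist_force': array([-0.29488514, -0.45625754,  0.78191906]), 'wrist_torque': array([-0.0106355 , -0.00769784,  0.01988301]), 'finger_force': 0.0, 'width': 0.08519951884079255} 0.0187
scene [0.60366459 1.05758715 0.63955466]Traceback (most recent call last):
  File "<stdin>", line 7, in <module>
  File "h.py", line 13, in atz
    o,d=ray(f,px); return o+d*(z-o[2])/d[2]
                                       ~^^^
IndexError: invalid index to scalar variable.
```

View pics/scene0.png

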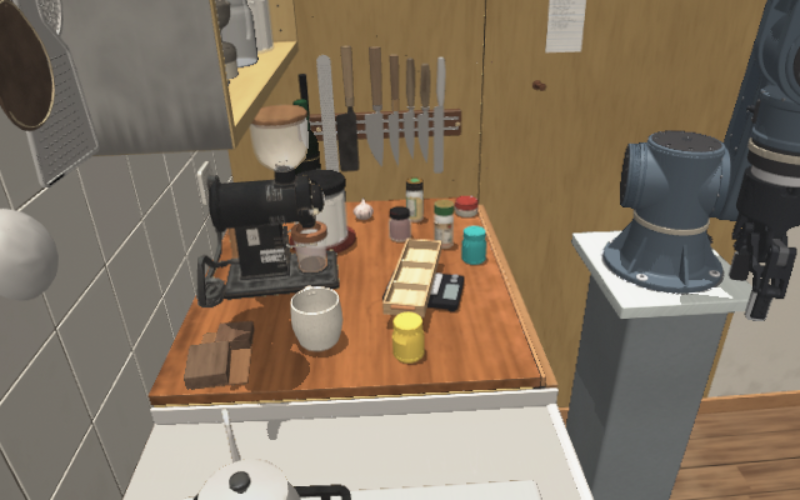

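The scene view shows the carrier at (413,275), with the squat-shaped jars at: yellow (408,338), teal (474,245) and a plum one with a black lid (400,224). The last fits the description. The spice jars are at (415,200) and (443,224), the mug at (317,318), the garlic at (363,210) and the red timer at (466,206).

```bash
sed -i 's/np.array(f\["rotation"\])/rot(f)/' h.py
cat >> h.py <<'E'
def rot(f):
    r=np.array(f["rotation"],float); return r if r.shape==(3,3) else R.from_rotvec(r).as_matrix()
E
python3 - <<'E'
from h import *
for n in ("scene","side"):
    f=grab(n); 
    if n=="side": save(f,n+"0.png",1.25)
    else: cv2.imwrite("pics/crop0.png",cv2.resize(f["color"][130:260,270:410,::-1],None,fx=4.5,fy=4.5,interpolation=cv2.INTER_CUBIC))
    print(n,f.get("eye"),np.array(f["rotation"]).shape)
    for q in ("scale","carrier","squat_jar","spice_1","mug","garlic","timer"):
        for d in env.mark_of(q,f)[:5]: print(q,np.round(d["centre"]),round(d["score"],2),np.round(atz(f,d["centre"],.03 if q=="carrier" else 0),3))
E
```

```text
scene [0.60366459 1.05758715 0.63955466] (3,)
scale [332. 233.] 0.74 [0.543 0.064 0.   ]
carrier [329. 220.] 0.7 [0.551 0.05  0.03 ]
carrier [289. 174.] 0.69 [ 0.655 -0.231  0.03 ]
squat_jar [326. 282.] 0.92 [0.571 0.259 0.   ]
squat_jar [378. 208.] 0.82 [ 0.409 -0.053  0.   ]
squat_jar [320. 190.] 0.79 [ 0.564 -0.177  0.   ]
spice_1 [335. 176.] 0.71 [ 0.511 -0.268  0.   ]
spice_1 [354. 192.] 0.57 [ 0.464 -0.156  0.   ]
mug [254. 269.] 0.67 [0.733 0.2   0.   ]
garlic [292. 176.] 0.49 [ 0.648 -0.284  0.   ]
timer [374. 170.] 0.65 [ 0.38  -0.303  0.   ]
side [0.81420794 0.85464039 0.67731235] (3,)
carrier [340. 224.] 0.63 [0.542 0.072 0.03 ]
squat_jar [300. 179.] 0.88 [ 0.572 -0.165  0.   ]
squat_jar [379. 193.] 0.73 [ 0.403 -0.054  0.   ]
squat_jar [356. 304.] 0.71 [ 0.573  0.269 -0.   ]
spice_1 [346. 180.] 0.94 [ 0.459 -0.132  0.   ]
spice_1 [307. 155.] 0.75 [ 0.524 -0.275  0.   ]
mug [263. 293.] 0.55 [0.733 0.197 0.   ]
garlic [259. 158.] 0.53 [ 0.65  -0.293  0.   ]
timer [353. 145.] 0.64 [ 0.385 -0.294  0.   ]
```

View pics/crop0.png

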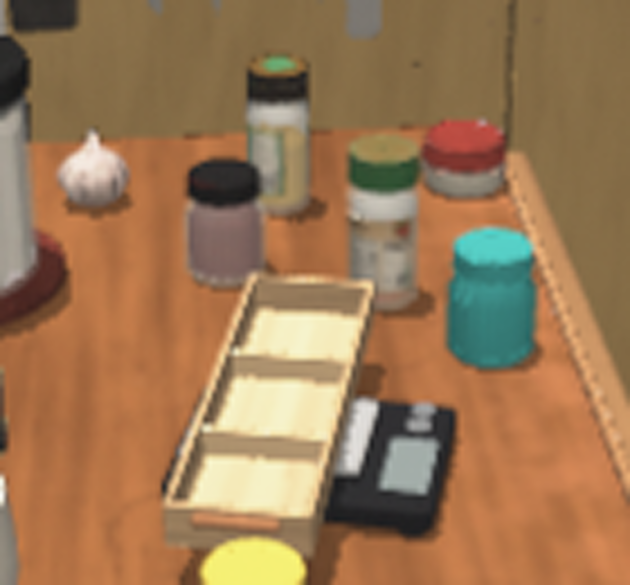

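View pics/side0.png

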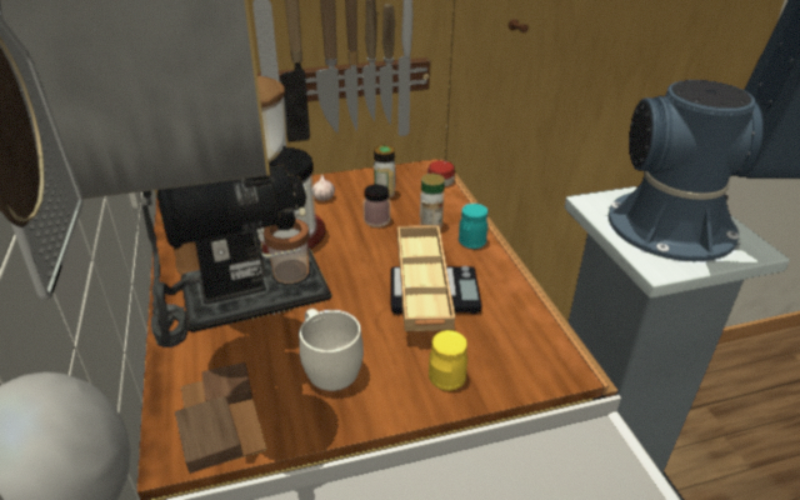

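Crop confirmation: the jar at crop (225,220) has a plum body and a black lid, so it is the squat jar, at about (0.568,-0.17). The spice jars are at about (0.462,-0.145) and (0.52,-0.27). The carrier is at about (0.546,0.06). I'll align the tool with the world axes and raise it.

>>> servo_tool(travel=[[0, 0, -0.3], [0, 0, -0.3], [0, 0, -0.3], [0, 0, -0.3], [0, 0, -0.3], [0, 0, -0.3], [0, 0, -0.3], [0, 0, -0.3], [0, 0, -0.3], [0, 0, -0.3], [0, 0, -0.3], [0, 0, -0.3]], angular=[[0, 0, 1], [0, 0, 1], [0, 0, 1], [0, 0, 1], [0, 0, 1], [0, 0, 1], [0, 0, 1], [0, 0, 1], [0, 0, 1], [0, 0, 1], [0, 0, 1], [0, 0, 1]], fingers=[1, 1, 1, 1, 1, 1, 1, 1, 1, 1, 1, 1])

```text
time: 1.9
tool_pos: [0.1645, 0.4985, 0.2915]
tcp_rot: [2.232, 2.21, -0.0]
wrist_force: [-0.6, -0.1, -0.6]
width: 0.0855
finger_force: 0.0
```

Run:
```python
from h import *
s=env.get_state(); print(s["tool_pos"],R.from_rotvec(s["tcp_rot"]).as_matrix().round(3),s["joint_pos"].round(2))
f=grab("wrist"); print(np.array(f["T_tool_cam"]).round(3),f["camera_matrix"],f["k1"])
for px in ((0,200),(640,200),(320,0),(320,400),(320,200)): print(px,atz(f,px,0).round(3))
g=grab("scene")
for n,px in dict(canbase=(345,247),cup=(312,275),mach=(335,288),hood=(230,152)).items(): print(n,atz(g,np.array(px)/1.25,0).round(3))
```

```text
[0.16452406 0.49846648 0.29145385] [[ 0.01  1.   -0.  ]
 [ 1.   -0.01 -0.  ]
 [-0.   -0.   -1.  ]] [1.25 0.23 0.2  1.54 0.   2.83]
[[-0.     0.948  0.319  0.082]
 [ 1.     0.     0.001  0.001]
 [ 0.001  0.319 -0.948 -0.173]
 [ 0.     0.     0.     1.   ]] [[292.75029231   0.         321.41885012]
 [  0.         292.75029231 200.49567024]
 [  0.           0.           1.        ]] -0.01980237726115131
(0, 200) [-0.388  0.431  0.   ]
(640, 200) [0.711 0.42  0.   ]
(320, 0) [0.165 0.715 0.   ]
(320, 400) [ 0.156 -0.039  0.   ]
(320, 200) [0.162 0.425 0.   ]
canbase [ 0.694 -0.14  -0.   ]
cup [ 0.761 -0.019  0.   ]
mach [0.708 0.038 0.   ]
hood [ 1.121 -0.878  0.   ]
```

>>> servo_tool(travel=[[-0.8, 0.67, 0], [-0.8, 0.67, 0], [-0.8, 0.67, 0], [-0.8, 0.67, 0], [-0.8, 0.67, 0], [-0.8, 0.67, 0], [-0.8, 0.67, 0], [-0.8, 0.67, 0], [-0.8, 0.67, 0], [-0.8, 0.67, 0], [-0.8, 0.67, 0], [-0.8, 0.67, 0], [-0.8, 0.67, 0], [-0.8, 0.67, 0], [-0.8, 0.67, 0], [-0.8, 0.67, 0], [-0.8, 0.67, 0], [-0.8, 0.67, 0], [-0.8, 0.67, 0], [0, 0, 0]], angular=[[0, 0, 0], [0, 0, 0], [0, 0, 0], [0, 0, 0], [0, 0, 0], [0, 0, 0], [0, 0, 0], [0, 0, 0], [0, 0, 0], [0, 0, 0], [0, 0, 0], [0, 0, 0], [0, 0, 0], [0, 0, 0], [0, 0, 0], [0, 0, 0], [0, 0, 0], [0, 0, 0], [0, 0, 0], [0, 0, 0]], fingers=[1, 1, 1, 1, 1, 1, 1, 1, 1, 1, 1, 1, 1, 1, 1, 1, 1, 1, 1, 1])

```text
time: 3.67
tool_pos: [0.4832, 0.1143, 0.2901]
tcp_rot: [2.225, 2.217, -0.002]
wrist_force: [-0.8, 0.1, -0.3]
width: 0.0851
finger_force: 0.0
```

Run:
```python
from h import *
f=grab("wrist"); save(f,"w1.png",1.25); print(f["st"]["tool_pos"].round(4),f["st"]["joint_pos"].round(2))
for q in ("scale","carrier","squat_jar","spice_1","garlic","timer"):
    for d in env.mark_of(q,f)[:4]: print(q,np.round(d["centre"]),round(d["score"],2),np.round(atz(f,d["centre"],.03 if q=="carrier" else 0),3))
```

```text
[0.4832 0.1143 0.2901] [ 0.23  0.18  0.13  1.53 -0.    1.81]
scale [342. 347.] 0.19 [ 0.524 -0.272  0.   ]
carrier [358. 190.] 0.96 [0.54  0.067 0.03 ]
squat_jar [281. 250.] 0.98 [ 0.411 -0.051  0.   ]
squat_jar [381.  52.] 0.95 [0.57  0.265 0.   ]
squat_jar [364. 304.] 0.56 [ 0.564 -0.168  0.   ]
spice_1 [341. 348.] 0.75 [ 0.521 -0.275  0.   ]
spice_1 [311. 286.] 0.66 [ 0.463 -0.127  0.   ]
spice_1 [275. 353.] 0.34 [ 0.387 -0.288  0.   ]
timer [276. 356.] 0.57 [ 0.389 -0.297  0.   ]
```

View pics/w1.png

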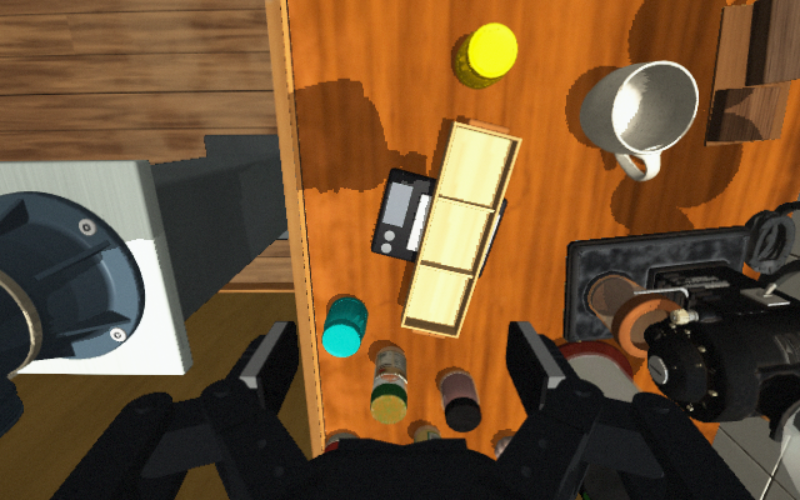

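The wrist view shows the carrier turned by about 14°, with rim corners at (456,122), (521,138), (402,327) and (458,338). The plum jar is at (462,400), spice A at (388,385), and spice B is hidden by the gripper at (425,430).

```bash
cat >> h.py <<'E'
from scipy.optimize import minimize
def hullpts(f,P): return cv2.convexHull(np.array([proj(f,p) for p in P],np.float32))
def box(x,y,a,z0=.03,h=.026,lx=.076,ly=.252):
    c,s=np.cos(a),np.sin(a)
    return [(x+c*i*lx/2-s*j*ly/2,y+s*i*lx/2+c*j*ly/2,z) for i in(-1,1) for j in(-1,1) for z in (z0,z0+h)]
def fitcarrier(f,x0,quad=None):
    hsv=cv2.cvtColor(f["color"],cv2.COLOR_RGB2HSV)
    m=((hsv[...,0]>10)&(hsv[...,0]<32)&(hsv[...,1]<150)&(hsv[...,2]>70)).astype(np.uint8)
    roi=np.zeros_like(m); 
    cv2.fillConvexPoly(roi,hullpts(f,box(*x0,lx=.1,ly=.275)).astype(np.int32),1); m&=roi
    S=4
    big=cv2.resize(m*1.0,None,fx=S,fy=S,interpolation=cv2.INTER_LINEAR)>.5
    def cost(p):
        h=np.zeros(big.shape,np.uint8); cv2.fillConvexPoly(h,((hullpts(f,box(*p))+.5)*S).astype(np.int32),1); h=h>0
        return 1-(h&big).sum()/(h|big).sum()
    r=minimize(cost,x0,method="Nelder-Mead",options=dict(initial_simplex=[x0,np.add(x0,[.01,0,0]),np.add(x0,[0,.01,0]),np.add(x0,[0,0,.08])]))
    return r.x,r.fun
E
python3 - <<'E'
from h import *
f=grab("wrist")
for p in ((456,122),(521,138),(402,327),(458,338)): print(atz(f,np.array(p)/1.25,.056).round(3))
c=np.mean([atz(f,np.array(p)/1.25,.056) for p in ((456,122),(521,138),(402,327),(458,338))],0)
for n in ("wrist","scene","side"):
    f=grab(n); print(n,fitcarrier(f,[c[0],c[1],-.24]))
E
```

```text
[0.538 0.206 0.056]
[0.609 0.19  0.056]
[ 0.481 -0.039  0.056]
[ 0.553 -0.056  0.056]
wrist (array([ 0.54665099,  0.07185702, -0.23226042]), np.float64(0.06227125833840719))
scene (array([ 0.5452216 ,  0.0690505 , -0.24054352]), np.float64(0.1564373539274464))
side (array([ 0.54495345,  0.06879114, -0.23013916]), np.float64(0.09291521486643439))
```

>>> servo_tool(travel=[[-0.95, 0.16, 0], [-0.95, 0.16, 0], [-0.95, 0.16, 0], [-0.95, 0.16, 0], [-0.95, 0.16, 0], [-0.95, 0.16, 0], [-0.95, 0.16, 0], [-0.95, 0.16, 0], [-0.95, 0.16, 0], [0, 0, 0], [0, 0, 0], [0, 0, 0], [0, 0, 0]], angular=[[0, 0, 0], [0, 0, 0], [0, 0, 0], [0, 0, 0], [0, 0, 0], [0, 0, 0], [0, 0, 0], [0, 0, 0], [0, 0, 0], [0, 0, 0.8], [0, 0, 0.8], [0, 0, 0.6], [0, 0, 0]], fingers=[1, 1, 1, 1, 1, 1, 1, 1, 1, 1, 1, 1, 1])

```text
time: 5.3
tool_pos: [0.516, -0.0969, 0.2911]
tcp_rot: [2.469, 1.942, -0.0]
wrist_force: [-0.1, -0.9, -0.1]
width: 0.0857
finger_force: 0.0
```

Run:
```python
from h import *
f=grab("wrist"); save(f,"w2.png",1.25); print(f["st"]["tool_pos"].round(4),R.from_rotvec(f["st"]["tcp_rot"]).as_matrix().round(3))
for q in ("carrier","squat_jar","spice_1","garlic","timer"):
    for d in env.mark_of(q,f)[:4]: print(q,np.round(d["centre"]),round(d["score"],2),np.round(atz(f,d["centre"],.03 if q=="carrier" else 0),3))
```

```text
[ 0.516  -0.0969  0.2911] [[ 0.236  0.972 -0.   ]
 [ 0.972 -0.236 -0.   ]
 [-0.    -0.    -1.   ]]
carrier [316.  33.] 0.94 [0.55  0.069 0.03 ]
squat_jar [358. 192.] 0.95 [ 0.561 -0.169  0.   ]
squat_jar [246. 145.] 0.85 [ 0.406 -0.051  0.   ]
spice_1 [347. 250.] 0.98 [ 0.521 -0.27   0.   ]
spice_1 [298. 180.] 0.64 [ 0.469 -0.126  0.   ]
garlic [423. 245.] 0.58 [ 0.654 -0.291  0.   ]
timer [282. 276.] 0.67 [ 0.394 -0.293  0.   ]
```

View pics/w2.png

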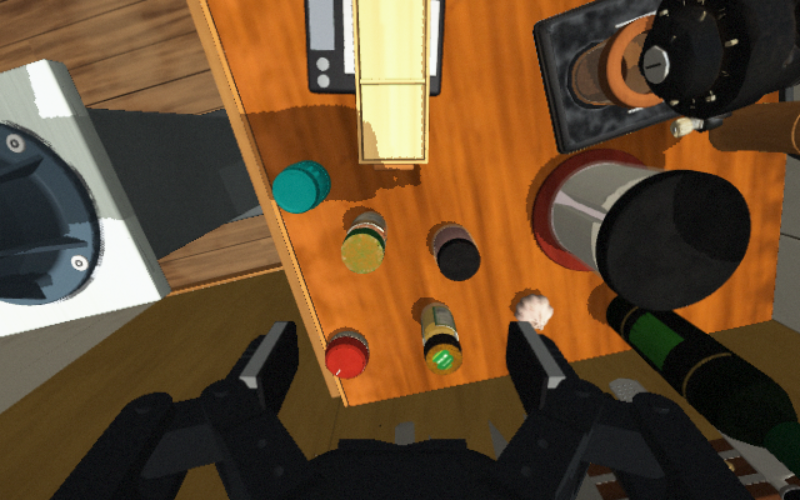

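The view shows the plum jar's lid top at (458,253), spice A's cap top at (363,252), spice B's cap top at (443,358), the red timer at (347,355) and the garlic at (533,312).

Run:
```python
from h import *
f=grab("wrist")
for n,p,z in (("plum",(458,253),.072),("A",(363,252),.105),("B",(443,358),.105),("red plate",(535,210),0),("canlid",(600,230),.15)): print(n,atz(f,np.array(p)/1.25,z).round(4))
for q in ("squat_jar","spice_1"):
  for d in env.boxes_of(q,f)[:3]: print(q,np.round(d["rect"]),d["score"])
g=f["color"][:,:,::-1].copy()
def ell(c,r,z,col):
    P=np.array([proj(f,(c[0]+r*np.cos(t),c[1]+r*np.sin(t),z)) for t in np.linspace(0,6.28,40)])
    cv2.polylines(g,[np.round(P*16).astype(np.int32)],True,col,1,shift=4)
for n,p,z,r in (("plum",(458,253),.072,.0265),("A",(363,252),.105,.022),("B",(443,358),.105,.0225)):
    c=atz(f,np.array(p)/1.25,z); ell(c,r,z,(255,0,255)); ell(c,r,0.0,(255,255,0))
def b(p):
    for zz in (.03,.056):
        q=np.array([proj(f,v) for v in box(*p) if abs(v[2]-zz)<1e-6])[[0,1,3,2]]
        cv2.polylines(g,[np.round(q*16).astype(np.int32)],True,(0,0,255),1,shift=4)
b((.546,.0705,-.233))
cv2.imwrite("pics/w2c.png",cv2.resize(g[0:310,230:430],None,fx=2.6*.74,fy=2.6*.74,interpolation=cv2.INTER_CUBIC))
```

```text
plum [ 0.5662 -0.1625  0.072 ]
A [ 0.4679 -0.1263  0.105 ]
B [ 0.5234 -0.2722  0.105 ]
red plate [ 0.6798 -0.1544  0.    ]
canlid [ 0.688  -0.1415  0.15  ]
squat_jar [345. 177.  42.  46.] 0.83
squat_jar [220. 128.  47.  42.] 0.58
spice_1 [271. 172.  38.  46.] 0.88
spice_1 [337. 241.  32.  61.] 0.77
```

View pics/w2c.png

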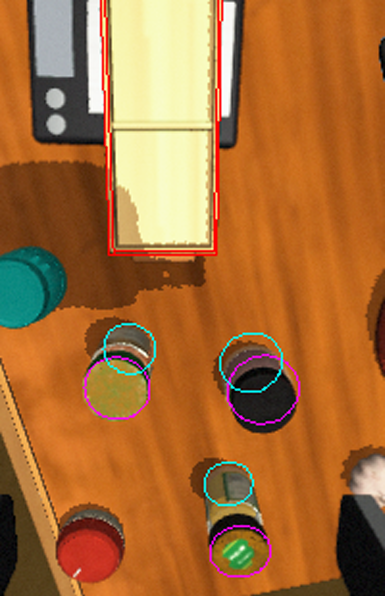

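Spice A is at (0.468,-0.1265) and spice B at (0.523,-0.272). The drawn ring lies about 5 px above the plum jar's lid, so I correct that jar to (0.565,-0.169), which agrees with the network marks. Moving over it and down.

>>> servo_tool(travel=[[-0.6, 0.64, 0], [-0.6, 0.64, 0], [-0.6, 0.64, 0], [-0.54, 0.65, 0], [0, 0, 1], [0, 0, 1], [0, 0, 1], [0, 0, 1], [0, 0, 1], [0, 0, 1], [0, 0, 1], [0, 0, 1], [0, 0, 1], [0, 0, 1], [0, 0, 0.5], [0, 0, 0], [0, 0, 0]], angular=[[0, 0, 0], [0, 0, 0], [0, 0, 0], [0, 0, 0], [0, 0, 0], [0, 0, 0], [0, 0, 0], [0, 0, 0], [0, 0, 0], [0, 0, 0], [0, 0, 0], [0, 0, 0], [0, 0, 0], [0, 0, 0], [0, 0, 0], [0, 0, 0], [0, 0, 0]], fingers=[1, 1, 1, 1, 1, 1, 1, 1, 1, 1, 1, 1, 1, 1, 1, 1, 1])

```text
time: 7.17
tool_pos: [0.5645, -0.1686, 0.0283]
tcp_rot: [-2.466, -1.945, 0.001]
wrist_force: [0.1, -1.0, 0.6]
width: 0.085
finger_force: 0.0
```

>>> servo_tool(travel=[[0, 0, 0], [0, 0, 0], [0, 0, 0], [0, 0, 0], [0, 0, 0], [0, 0, 0], [0, 0, 0], [0, 0, 0], [0, 0, 0], [0, 0, 0]], angular=[[0, 0, 0], [0, 0, 0], [0, 0, 0], [0, 0, 0], [0, 0, 0], [0, 0, 0], [0, 0, 0], [0, 0, 0], [0, 0, 0], [0, 0, 0]], fingers=[0.8, 0.7, 0.6, 0.5, 0.4, 0.4, 0.4, 0.4, 0.4, 0.4], squeeze=40)

```text
time: 8.0
tool_pos: [0.5659, -0.169, 0.0303]
tcp_rot: [2.465, 1.944, 0.002]
wrist_force: [-1.9, 0.5, 7.1]
width: 0.0458
finger_force: 40.0
```

The width of 45.8 mm is too small for a 55 mm body, so I'm checking.

Run:
```python
from h import *
f=grab("wrist"); cv2.imwrite("pics/w3.png",cv2.resize(f["color"][150:400,170:470,::-1],None,fx=2,fy=2)); s=f["st"]; print(s["tool_pos"],s["wrist_force"],s["width"],s["finger_force"])
g=grab("scene")
print(proj(f,(*s["tool_pos"][:2],.072)),proj(g,(*s["tool_pos"][:2],.072)))
cv2.imwrite("pics/s3.png",cv2.resize(g["color"][110:240,250:430,::-1],None,fx=4,fy=4,interpolation=cv2.INTER_CUBIC))
```

```text
[ 0.56585068 -0.16902218  0.03027035] [-1.91457879  0.52942645  7.11860132] 0.045767653359866683 40.00897583202459
[320.84809453 270.67637042] [318.57585555 169.27215917]
```

View pics/w3.png

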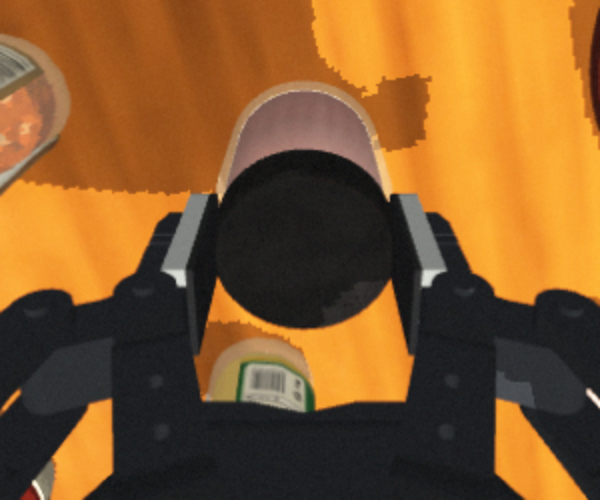

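The jar is centred between the pads, with the lid at (305,240), but the pads sit at the lid and shoulder. I'll open, go 11 mm lower and regrip on the body.

>>> servo_tool(travel=[[0, 0, 0], [0, 0, 0], [0, 0, 0], [0, 0, 0], [0, 0, 0.25], [0, 0, 0.2], [0, 0, 0], [0, 0, 0], [0, 0, 0], [0, 0, 0], [0, 0, 0], [0, 0, 0], [0, 0, 0], [0, 0, 0], [0, 0, 0], [0, 0, 0], [0, 0, 0]], angular=[[0, 0, 0], [0, 0, 0], [0, 0, 0], [0, 0, 0], [0, 0, 0], [0, 0, 0], [0, 0, 0], [0, 0, 0], [0, 0, 0], [0, 0, 0], [0, 0, 0], [0, 0, 0], [0, 0, 0], [0, 0, 0], [0, 0, 0], [0, 0, 0], [0, 0, 0]], fingers=[0.7, 0.9, 1, 1, 1, 1, 1, 0.85, 0.75, 0.65, 0.6, 0.5, 0.4, 0.4, 0.4, 0.4, 0.4], squeeze=35)

```text
time: 9.52
tool_pos: [0.5655, -0.1689, 0.0179]
tcp_rot: [2.466, 1.945, 0.001]
wrist_force: [1.2, -0.1, 4.7]
width: 0.047
finger_force: 36.2
```

The fingertips at 18 mm would hit the 26 mm carrier walls when placing. The width reads about the same here, so it is the body after all. I'm going back up to 28 mm, inside the recommended 40-60 mm grip band.

>>> servo_tool(travel=[[0, 0, 0], [0, 0, 0], [0, 0, 0], [0, 0, 0], [0, 0, -0.25], [0, 0, -0.2], [0, 0, 0], [0, 0, 0], [0, 0, 0], [0, 0, 0], [0, 0, 0], [0, 0, 0], [0, 0, 0], [0, 0, 0], [0, 0, 0], [0, 0, 0], [0, 0, 0]], angular=[[0, 0, 0], [0, 0, 0], [0, 0, 0], [0, 0, 0], [0, 0, 0], [0, 0, 0], [0, 0, 0], [0, 0, 0], [0, 0, 0], [0, 0, 0], [0, 0, 0], [0, 0, 0], [0, 0, 0], [0, 0, 0], [0, 0, 0], [0, 0, 0], [0, 0, 0]], fingers=[0.7, 0.9, 1, 1, 1, 1, 1, 0.85, 0.75, 0.65, 0.6, 0.5, 0.45, 0.45, 0.45, 0.45, 0.45], squeeze=35)

```text
time: 10.93
tool_pos: [0.565, -0.1688, 0.0288]
tcp_rot: [2.466, 1.945, 0.0]
wrist_force: [0.6, 0.2, 5.1]
width: 0.0462
finger_force: 35.3
```

>>> servo_tool(travel=[[0, 0, -0.2], [0, 0, -0.5], [0, 0, -0.8], [0, 0, -0.8], [0, 0, -0.5], [0, 0, 0], [0, 0, 0]], angular=[[0, 0, 0], [0, 0, 0], [0, 0, 0], [0, 0, 0], [0, 0, 0], [0, 0, 0], [0, 0, 0]], fingers=[0.45, 0.45, 0.45, 0.45, 0.45, 0.45, 0.45])

```text
time: 11.52
tool_pos: [0.5649, -0.1688, 0.0985]
tcp_rot: [2.466, 1.946, 0.0]
wrist_force: [-0.0, -0.7, -2.8]
width: 0.0461
finger_force: 36.2
```

Run:
```python
from h import *
f=grab("wrist"); g=grab("scene"); s=f["st"]; print(s["tool_pos"],s["wrist_force"],s["width"],s["finger_force"])
a=cv2.resize(f["color"][150:400,170:470,::-1],(360,300)); b=cv2.resize(g["color"][110:230,270:414,::-1],(360,300),interpolation=cv2.INTER_CUBIC)
cv2.imwrite("pics/s4.png",np.hstack([a,b]))
```

```text
[ 0.56492824 -0.16876564  0.09853119] [-0.02144641 -0.67532921 -2.78456106] 0.04609229914248619 36.23467155688559
```

View pics/s4.png

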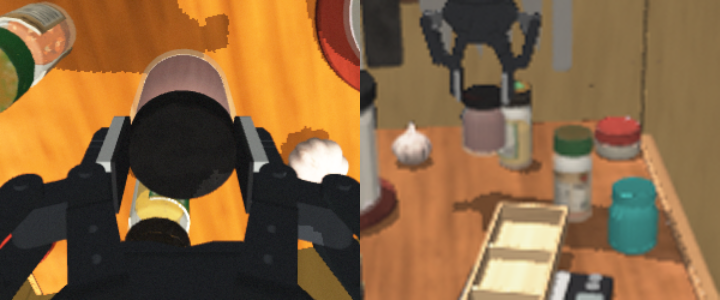

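The jar is held upright, with its weight reading about 2.8 N. Carrying it over the middle compartment.

>>> servo_tool(travel=[[0, 0, -0.5], [0, 0, -0.5], [0.5, -0.16, 0], [0.9, -0.3, 0], [0.9, -0.3, 0], [0.9, -0.3, 0], [0.9, -0.3, 0], [0.9, -0.3, 0], [0.9, -0.3, 0], [0.9, -0.3, 0], [0.9, -0.3, 0], [0.9, -0.3, 0], [0.53, -0.14, 0], [0, 0, 0], [0, 0, 0]], angular=[[0, 0, 0], [0, 0, 0], [0, 0, 0], [0, 0, 0], [0, 0, 0], [0, 0, 0], [0, 0, 0], [0, 0, 0], [0, 0, 0], [0, 0, 0], [0, 0, 0], [0, 0, 0], [0, 0, 0], [0, 0, 0], [0, 0, 0]], fingers=[0.45, 0.45, 0.45, 0.45, 0.45, 0.45, 0.45, 0.45, 0.45, 0.45, 0.45, 0.45, 0.45, 0.45, 0.45])

```text
time: 12.87
tool_pos: [0.5445, 0.0712, 0.1228]
tcp_rot: [-2.465, -1.948, 0.002]
wrist_force: [0.2, -0.9, -2.3]
width: 0.0463
finger_force: 36.4
```

Run:
```python
from h import *
f=grab("wrist"); s=f["st"]; print(s["tool_pos"])
for q in ("carrier",): print([ (d["score"],atz(f,d["centre"],.03).round(4)) for d in env.mark_of(q,f)])
g=f["color"][:,:,::-1].copy()
p=(.5455,.071,-.232)
for zz in (.056,):
    q=np.array([proj(f,v) for v in box(*p) if abs(v[2]-zz)<1e-6])[[0,1,3,2]]
    cv2.polylines(g,[np.round(q*16).astype(np.int32)],True,(0,0,255),1,shift=4)
for yy in (-.042,.042):
    c,sn=np.cos(p[2]),np.sin(p[2])
    q=np.array([proj(f,(p[0]+c*i-sn*yy,p[1]+sn*i+c*yy,.054)) for i in (-.034,.034)])
    cv2.polylines(g,[np.round(q*16).astype(np.int32)],True,(255,0,255),1,shift=4)
cv2.imwrite("pics/w5.png",cv2.resize(g[0:400,130:510],(720,758))[:600] if 0 else cv2.resize(g[0:400,150:490],None,fx=1.5,fy=1.5,interpolation=cv2.INTER_CUBIC))
```

```text
[0.54453532 0.07124447 0.1227618 ]
[(0.96, array([0.5469, 0.07  , 0.03  ]))]
```

View pics/w5.png

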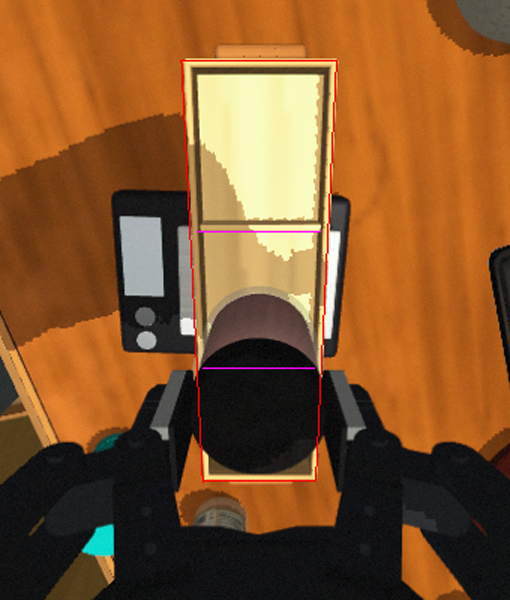

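The fit lies on the rim at (185,62)-(337,60) and (205,480)-(316,480), and the jar is centred in x. Lowering.

>>> servo_tool(travel=[[0, 0.03, 0.4], [0, 0, 0.5], [0, 0, 0.5], [0, 0, 0.4], [0, 0, 0.2], [0, 0, 0.1], [0, 0, 0.05], [0, 0, 0.05], [0, 0, 0.05], [0, 0, 0.05], [0, 0, 0], [0, 0, 0]], angular=[[0, 0, 0], [0, 0, 0], [0, 0, 0], [0, 0, 0], [0, 0, 0], [0, 0, 0], [0, 0, 0], [0, 0, 0], [0, 0, 0], [0, 0, 0], [0, 0, 0], [0, 0, 0]], fingers=[0.45, 0.45, 0.45, 0.45, 0.45, 0.45, 0.45, 0.45, 0.45, 0.45, 0.45, 0.45])

```text
time: 13.97
tool_pos: [0.5459, 0.0706, 0.0663]
tcp_rot: [2.466, 1.946, 0.0]
wrist_force: [-1.1, -1.0, -2.5]
width: 0.0461
finger_force: 36.4
```

>>> servo_tool(travel=[[0, 0, 0.05], [0, 0, 0.05], [0, 0, 0]], angular=[[0, 0, 0], [0, 0, 0], [0, 0, 0]], fingers=[0.45, 0.45, 0.45])

```text
time: 14.22
tool_pos: [0.5457, 0.0705, 0.0634]
tcp_rot: [-2.466, -1.946, 0.0]
wrist_force: [0.3, 0.4, -3.6]
width: 0.0459
finger_force: 36.4
```

>>> servo_tool(travel=[[0, 0, 0.04], [0, 0, 0.03], [0, 0, 0]], angular=[[0, 0, 0], [0, 0, 0], [0, 0, 0]], fingers=[0.45, 0.45, 0.45])

```text
time: 14.47
tool_pos: [0.546, 0.0705, 0.0628]
tcp_rot: [2.466, 1.945, 0.001]
wrist_force: [-2.8, -1.0, 7.1]
width: 0.0457
finger_force: 37.3
```

The jar touches the floor. Releasing and rising straight up.

>>> servo_tool(travel=[[0, 0, -0.02], [0, 0, 0], [0, 0, 0], [0, 0, 0], [0, 0, 0], [0, 0, 0], [0, 0, -0.3], [0, 0, -0.7], [0, 0, -1], [0, 0, -1], [0, 0, -1], [0, 0, -1], [0, 0, -1], [0, 0, -1], [0, 0, -1], [0, 0, -1]], angular=[[0, 0, 0], [0, 0, 0], [0, 0, 0], [0, 0, 0], [0, 0, 0], [0, 0, 0], [0, 0, 0], [0, 0, 0], [0, 0, 0], [0, 0, 0], [0, 0, 0], [0, 0, 0], [0, 0, 0], [0, 0, 0], [0, 0, 0], [0, 0, 0]], fingers=[0.57, 0.62, 0.75, 0.9, 1, 1, 1, 1, 1, 1, 1, 1, 1, 1, 1, 1])

```text
time: 15.8
tool_pos: [0.5455, 0.0705, 0.2893]
tcp_rot: [2.466, 1.945, 0.001]
wrist_force: [0.2, 0.1, 0.3]
width: 0.0855
finger_force: 0.0
```

Run:
```python
from h import *
f=grab("wrist"); s=f["st"]; print(s["tool_pos"],s["wrist_force"])
for q,z in (("carrier",.03),("squat_jar",.034)): print(q,[ (d["score"],atz(f,d["centre"],z).round(4)) for d in env.mark_of(q,f)])
for n in ("scene","side"):
    g=grab(n)
    for q,z in (("carrier",.03),("squat_jar",.034),("spice_1",0)): print(n,q,[ (d["score"],atz(g,d["centre"],z).round(4)) for d in env.mark_of(q,g)])
```

```text
[0.54548317 0.0704864  0.2893021 ] [0.19442446 0.122534   0.29924047]
carrier [(0.71, array([0.5442, 0.0679, 0.03  ])), (0.47, array([ 0.3994, -0.2622,  0.03  ]))]
squat_jar [(0.86, array([ 0.4181, -0.039 ,  0.034 ])), (0.75, array([0.5713, 0.2578, 0.034 ])), (0.74, array([0.5477, 0.0739, 0.034 ]))]
scene carrier [(0.6, array([0.5433, 0.0482, 0.03  ])), (0.25, array([ 0.3945, -0.2446,  0.03  ]))]
scene squat_jar [(0.73, array([0.4231, 0.0081, 0.034 ])), (0.65, array([0.5676, 0.3056, 0.034 ])), (0.56, array([0.5446, 0.065 , 0.034 ]))]
scene spice_1 [(0.65, array([ 0.4673, -0.1489,  0.    ])), (0.57, array([ 0.5141, -0.2679,  0.    ]))]
side carrier [(0.6, array([0.5429, 0.0719, 0.03  ])), (0.53, array([0.5488, 0.0653, 0.03  ]))]
side squat_jar [(0.9, array([0.5527, 0.0699, 0.034 ])), (0.75, array([0.5866, 0.2934, 0.034 ])), (0.63, array([ 0.4348, -0.004 ,  0.034 ]))]
side spice_1 [(0.86, array([ 0.4691, -0.1337,  0.    ])), (0.6, array([ 0.5232, -0.2725,  0.    ]))]
```

The squat jar stands in place. Next is spice A, at (0.468,-0.127).

>>> servo_tool(travel=[[-0.94, -0.13, 0], [-0.94, -0.13, 0], [-0.94, -0.13, 0], [-0.94, -0.13, 0], [-0.94, -0.13, 0], [-0.94, -0.13, 0], [-0.94, -0.13, 0], [-0.94, -0.13, 0], [-0.9, -0.1, 0], [0, 0, 1], [0, 0, 1], [0, 0, 1], [0, 0, 1], [0, 0, 1], [0, 0, 1], [0, 0, 0], [0, 0, 0]], angular=[[0, 0, 0], [0, 0, 0], [0, 0, 0], [0, 0, 0], [0, 0, 0], [0, 0, 0], [0, 0, 0], [0, 0, 0], [0, 0, 0], [0, 0, 0], [0, 0, 0], [0, 0, 0], [0, 0, 0], [0, 0, 0], [0, 0, 0], [0, 0, 0], [0, 0, 0]], fingers=[1, 1, 1, 1, 1, 1, 1, 1, 1, 1, 1, 1, 1, 1, 1, 1, 1])

```text
time: 17.77
tool_pos: [0.4682, -0.1273, 0.1369]
tcp_rot: [-2.465, -1.944, 0.003]
wrist_force: [1.5, 0.5, 0.5]
width: 0.0853
finger_force: 0.0
```

Run:
```python
from h import *
f=grab("wrist"); s=f["st"]; print(s["tool_pos"])
print([ (d["score"],np.round(d["centre"]),atz(f,d["centre"],0).round(4)) for d in env.mark_of("spice_1",f)])
for d in env.boxes_of("spice_1",f)[:2]:
    l,t,w,h=d["rect"]; print(np.round(d["rect"]),d["score"],"bottom/top lim", atz(f,(l+w/2,t+h),.105).round(4))
# green cap mask -> centroid
hsv=cv2.cvtColor(f["color"],cv2.COLOR_RGB2HSV)
c=proj(f,(.468,-.127,.105)); print("cap expected",c,proj(f,(.468,-.127,0)))
# predicted bbox of full jar at (.468,-.127)
def bb(x,y):
    P=np.array([proj(f,(x+r*np.cos(t),y+r*np.sin(t),z)) for r,z in ((.021,0),(.022,.074),(.022,.105)) for t in np.linspace(0,6.28,40)])
    return P.min(0).round(1),P.max(0).round(1)
print(bb(.468,-.127))
cv2.imwrite("pics/w6.png",cv2.resize(f["color"][100:400,170:470,::-1],None,fx=1.8,fy=1.8))
```

```text
[ 0.46818151 -0.12730411  0.13685361]
[(0.73, array([316., 182.]), array([ 0.462 , -0.1268,  0.    ])), (0.69, array([392., 281.]), array([ 0.5229, -0.2708,  0.    ]))]
[287. 163.  61.  82.] 0.86 bottom/top lim [ 0.4604 -0.1494  0.105 ]
[374. 270.  48.  93.] 0.61 bottom/top lim [ 0.503  -0.2837  0.105 ]
cap expected [320.715057   217.14267959] [321.23560819 181.36815382]
(array([291.6, 162.4]), array([349.9, 243.4]))
```

View pics/w6.png

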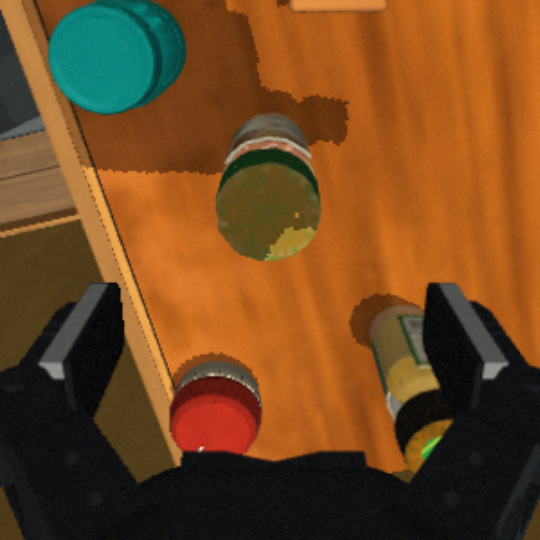

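Spice A's cap is at (268,210) in the crop, upright, with clear space for the fingers. The network's box says it lies 2 mm further along -tool y. Descending and gripping.

>>> servo_tool(travel=[[-0.03, -0.08, 0.6], [0, 0, 1], [0, 0, 1], [0, 0, 0.7], [0, 0, 0.32], [0, 0, 0], [0, 0, 0], [0, 0, 0], [0, 0, 0], [0, 0, 0], [0, 0, 0], [0, 0, 0], [0, 0, 0], [0, 0, 0], [0, 0, 0], [0, 0, 0], [0, 0, 0], [0, 0, 0]], angular=[[0, 0, 0], [0, 0, 0], [0, 0, 0], [0, 0, 0], [0, 0, 0], [0, 0, 0], [0, 0, 0], [0, 0, 0], [0, 0, 0], [0, 0, 0], [0, 0, 0], [0, 0, 0], [0, 0, 0], [0, 0, 0], [0, 0, 0], [0, 0, 0], [0, 0, 0], [0, 0, 0]], fingers=[1, 1, 1, 1, 1, 1, 0.85, 0.75, 0.65, 0.6, 0.55, 0.5, 0.45, 0.4, 0.3, 0.3, 0.3, 0.3], squeeze=30)

```text
time: 19.42
tool_pos: [0.4672, -0.1279, 0.0476]
tcp_rot: [2.466, 1.945, 0.001]
wrist_force: [-2.6, 1.5, 6.4]
width: 0.0443
finger_force: 29.6
```

>>> servo_tool(travel=[[0, 0, -0.2], [0, 0, -0.6], [0, 0, -1], [0, 0, -1], [0, 0, -0.8], [0.45, 0.1, 0], [0.9, 0.2, 0], [0.9, 0.22, 0], [0.9, 0.22, 0], [0.9, 0.22, 0], [0.7, 0.15, 0], [0.4, 0.08, 0], [0, 0, 0], [0, 0, 0]], angular=[[0, 0, 0], [0, 0, 0], [0, 0, 0], [0, 0, 0], [0, 0, 0], [0, 0, 0], [0, 0, 0], [0, 0, 0], [0, 0, 0], [0, 0, 0], [0, 0, 0], [0, 0, 0], [0, 0, 0], [0, 0, 0]], fingers=[0.3, 0.3, 0.3, 0.3, 0.3, 0.3, 0.3, 0.3, 0.3, 0.3, 0.3, 0.3, 0.3, 0.3])

```text
time: 20.58
tool_pos: [0.5255, -0.0093, 0.1364]
tcp_rot: [-2.465, -1.947, 0.002]
wrist_force: [-0.5, 0.5, -0.4]
width: 0.0441
finger_force: 30.9
```

Run:
```python
from h import *
s=env.get_state(); print(s["tool_pos"],s["wrist_force"])
for n in ("scene","side","wrist"):
    g=grab(n)
    zb=s["tool_pos"][2]-.0476
    for q,z in (("carrier",.03),("spice_1",zb),("squat_jar",.034)):
        print(n,q,[ (d["score"],atz(g,d["centre"],z).round(4)) for d in env.mark_of(q,g)])
    print(fitcarrier(g,[.5455,.071,-.232]))
    for d in env.boxes_of("spice_1",g): print(np.round(d["rect"]),d["score"])
    x,y=s["tool_pos"][:2]
    P=np.array([proj(g,(x+.022*np.cos(t),y+.022*np.sin(t),z)) for z in (zb,zb+.105) for t in np.linspace(0,6.28,40)]); print("pred",P.min(0).round(),(P.max(0)-P.min(0)).round())
```

```text
[ 0.52548012 -0.00928562  0.13636157] [-0.51627772  0.54221069 -0.36547193]
scene carrier [(0.87, array([0.5486, 0.0556, 0.03  ])), (0.22, array([0.5446, 0.0491, 0.03  ]))]
scene spice_1 [(0.57, array([ 0.5253, -0.0414,  0.0888]))]
scene squat_jar [(0.83, array([0.5717, 0.3024, 0.034 ])), (0.79, array([0.5397, 0.0523, 0.034 ])), (0.69, array([ 0.4243, -0.0088,  0.034 ]))]
(array([ 0.54546706,  0.07108364, -0.23622285]), np.float64(0.35497517013058677))
[329. 143.  20.  49.] 0.66
pred [327. 148.] [18. 45.]
side carrier [(0.62, array([0.5477, 0.0695, 0.03  ])), (0.15, array([0.7326, 0.2266, 0.03  ]))]
side spice_1 [(0.59, array([ 0.5297, -0.0043,  0.0888])), (0.56, array([ 0.5627, -0.1218,  0.0888]))]
side squat_jar [(0.98, array([0.5845, 0.2894, 0.034 ])), (0.96, array([0.5412, 0.0609, 0.034 ])), (0.64, array([ 0.4265, -0.0067,  0.034 ]))]
(array([ 0.54512647,  0.06875511, -0.22767613]), np.float64(0.30713591708949584))
[299. 117.  16.  42.] 0.88
[327. 129.  21.  56.] 0.78
pred [327. 131.] [22. 53.]
wrist carrier []
wrist spice_1 [(0.74, array([ 0.522 , -0.0129,  0.0888])), (0.4, array([0.5447, 0.0685, 0.0888]))]
wrist squat_jar [(0.97, array([ 0.4212, -0.039 ,  0.034 ])), (0.95, array([0.5427, 0.0699, 0.034 ]))]
(array([ 0.54851485,  0.07963513, -0.23215623]), np.float64(0.2755297073728491))
[274. 185.  96. 143.] 0.81
pred [272. 183.] [ 94. 142.]
```

Jar held where expected. Lowering.

>>> servo_tool(travel=[[0, 0, 0.4], [0, 0, 0.6], [0, 0, 0.5], [0, 0, 0.3], [0, 0, 0.15], [0, 0, 0.08], [0, 0, 0.05], [0, 0, 0.05], [0, 0, 0]], angular=[[0, 0, 0], [0, 0, 0], [0, 0, 0], [0, 0, 0], [0, 0, 0], [0, 0, 0], [0, 0, 0], [0, 0, 0], [0, 0, 0]], fingers=[0.3, 0.3, 0.3, 0.3, 0.3, 0.3, 0.3, 0.3, 0.3])

```text
time: 22.08
tool_pos: [0.5261, -0.0095, 0.0839]
tcp_rot: [2.466, 1.945, 0.001]
wrist_force: [0.2, 0.8, -1.8]
width: 0.0439
finger_force: 30.9
```

>>> servo_tool(travel=[[0, 0, 0.03], [0, 0, 0.03], [0, 0, 0], [0, 0, 0]], angular=[[0, 0, 0], [0, 0, 0], [0, 0, 0], [0, 0, 0]], fingers=[0.3, 0.3, 0.3, 0.3])

```text
time: 22.42
tool_pos: [0.526, -0.0096, 0.0822]
tcp_rot: [2.466, 1.945, 0.0]
wrist_force: [-0.3, 0.0, -0.8]
width: 0.0441
finger_force: 30.9
```

>>> servo_tool(travel=[[0, 0, 0], [0, 0, 0], [0, 0, 0], [0, 0, 0], [0, 0, 0], [0, 0, 0], [0, 0, 0], [0, 0, -0.3], [0, 0, -0.7], [0, 0, -1], [0, 0, -1], [0, 0, -1], [0, 0, -1], [0, 0, -1], [0, 0, -1], [0, 0, -1], [0, 0, -0.3], [0, 0, 0]], angular=[[0, 0, 0], [0, 0, 0], [0, 0, 0], [0, 0, 0], [0, 0, 0], [0, 0, 0], [0, 0, 0], [0, 0, 0], [0, 0, 0], [0, 0, 0], [0, 0, 0], [0, 0, 0], [0, 0, 0], [0, 0, 0], [0, 0, 0], [0, 0, 0], [0, 0, 0], [0, 0, 0]], fingers=[0.53, 0.56, 0.6, 0.7, 0.85, 1, 1, 1, 1, 1, 1, 1, 1, 1, 1, 1, 1, 1])

```text
time: 23.92
tool_pos: [0.5268, -0.0095, 0.2921]
tcp_rot: [2.464, 1.944, 0.005]
wrist_force: [-1.0, 0.5, -1.6]
width: 0.0854
finger_force: 0.0
```

Run:
```python
from h import *
s=env.get_state(); print(s["tool_pos"],s["wrist_force"])
for n in ("scene","side","wrist"):
    g=grab(n)
    for q,z in (("carrier",.03),("spice_1",0),("squat_jar",.034)):
        print(n,q,[ (d["score"],atz(g,d["centre"],z+(.034 if q=="spice_1" and d["centre"][1]>0 and abs(atz(g,d["centre"],.034)[1])<.04 else 0)).round(4)) for d in env.mark_of(q,g)])
    print(fitcarrier(g,[.5455,.071,-.232]))
    def bb(x,y,zb,r=.022,h=.105):
        P=np.array([proj(g,(x+r*np.cos(t),y+r*np.sin(t),z)) for z in (zb,zb+h) for t in np.linspace(0,6.28,40)]); return P.min(0).round(),(P.max(0)-P.min(0)).round()
    print("predA",bb(.526,-.0096,.034),"predB",bb(.523,-.272,0),"squat",bb(.546,.0705,.034,.0275,.072))
    for q in ("spice_1","squat_jar"):
      for d in env.boxes_of(q,g): print(q,np.round(d["rect"]),d["score"])
```

```text
[ 0.52684362 -0.00954125  0.29205867] [-1.02183687  0.50133147 -1.56895106]
scene carrier [(0.81, array([0.5527, 0.0518, 0.03  ]))]
scene spice_1 [(0.85, array([ 0.5219, -0.0229,  0.034 ])), (0.79, array([ 0.5152, -0.3019,  0.    ]))]
scene squat_jar [(0.9, array([ 0.4156, -0.0074,  0.034 ])), (0.8, array([0.5457, 0.0586, 0.034 ])), (0.67, array([0.5759, 0.3023, 0.034 ]))]
(array([ 0.5456395 ,  0.07100887, -0.24010976]), np.float64(0.3558594161660871))
predA (array([328., 167.]), array([17., 44.])) predB (array([324., 142.]), array([15., 36.])) squat (array([319., 192.]), array([23., 36.]))
spice_1 [329. 166.  19.  42.] 0.74
spice_1 [327. 142.  16.  37.] 0.61
squat_jar [315. 248.  26.  39.] 0.96
squat_jar [322. 190.  22.  35.] 0.84
side carrier [(0.94, array([0.5386, 0.0671, 0.03  ]))]
side spice_1 [(0.74, array([ 0.5232, -0.0198,  0.034 ]))]
side squat_jar [(0.94, array([0.5521, 0.0615, 0.034 ])), (0.59, array([0.5875, 0.2886, 0.034 ])), (0.58, array([ 0.4352, -0.0099,  0.034 ])), (0.16, array([0.7282, 0.2324, 0.034 ]))]
(array([ 0.54512647,  0.06875511, -0.22767613]), np.float64(0.
[... 226 characters left out ...]
0.8
spice_1 [254. 143.  14.  19.] 0.35
squat_jar [340. 266.  33.  46.] 0.79
squat_jar [324. 188.  26.  40.] 0.75
squat_jar [366. 166.  22.  34.] 0.68
wrist carrier []
wrist spice_1 [(0.97, array([ 0.5219, -0.2719,  0.    ])), (0.79, array([ 0.5226, -0.0103,  0.034 ]))]
wrist squat_jar [(0.76, array([ 0.4181, -0.0427,  0.034 ])), (0.65, array([0.5481, 0.0689, 0.034 ]))]
(array([ 0.54635445,  0.07199529, -0.23196594]), np.float64(0.26342354468105567))
predA (array([302., 146.]), array([39., 51.])) predB (array([341., 283.]), array([33., 63.])) squat (array([298.,  77.]), array([47., 50.]))
spice_1 [341. 284.  32.  64.] 0.86
spice_1 [300. 149.  39.  45.] 0.68
squat_jar [302.  81.  47.  49.] 0.7
```

Boxes match predictions for all three jars, so the carrier hasn't moved. Before going to spice B I'm checking how far the back wall is.

Run:
```python
from h import *
g=grab("scene")
for p in ((370,202),(450,200),(484,203)): print(atz(g,np.array(p)/1.25,0).round(3))
print(env.get_state()["joint_pos"].round(3))
```

```text
[ 0.635 -0.395  0.   ]
[ 0.417 -0.385  0.   ]
[ 0.328 -0.356  0.   ]
[-0.018  0.228  0.197  1.54  -0.     1.788]
```

>>> servo_tool(travel=[[-0.95, 0.21, 0], [-0.95, 0.21, 0], [-0.95, 0.21, 0], [-0.95, 0.21, 0], [-0.95, 0.21, 0], [-0.95, 0.21, 0], [-0.95, 0.21, 0], [-0.95, 0.21, 0], [-0.95, 0.21, 0], [-0.95, 0.21, 0], [-0.75, 0.21, 0], [0, 0, 1], [0, 0, 1], [0, 0, 1], [0, 0, 1], [0, 0, 1], [0, 0, 1], [0, 0, 0], [0, 0, 0]], angular=[[0, 0, 0], [0, 0, 0], [0, 0, 0], [0, 0, 0], [0, 0, 0], [0, 0, 0], [0, 0, 0], [0, 0, 0], [0, 0, 0], [0, 0, 0], [0, 0, 0], [0, 0, 0], [0, 0, 0], [0, 0, 0], [0, 0, 0], [0, 0, 0], [0, 0, 0], [0, 0, 0], [0, 0, 0]], fingers=[1, 1, 1, 1, 1, 1, 1, 1, 1, 1, 1, 1, 1, 1, 1, 1, 1, 1, 1])

```text
time: 26.45
tool_pos: [0.5217, -0.2718, 0.1391]
tcp_rot: [-2.465, -1.944, 0.002]
wrist_force: [0.8, 0.3, 0.1]
width: 0.0855
finger_force: 0.0
```

Run:
```python
from h import *
f=grab("wrist"); s=f["st"]; print(s["tool_pos"],s["wrist_force"])
def bb(x,y):
    P=np.array([proj(f,(x+r*np.cos(t),y+r*np.sin(t),z)) for r,z in ((.022,0),(.0225,.074),(.0225,.105)) for t in np.linspace(0,6.28,40)]); return P.min(0).round(1),(P.max(0)-P.min(0)).round(1)
print(bb(.5225,-.272))
for d in env.boxes_of("spice_1",f)[:2]: print(np.round(d["rect"],1),d["score"])
print([ (d["score"],atz(f,d["centre"],0).round(4)) for d in env.mark_of("spice_1",f)])
```

```text
[ 0.52166348 -0.27183809  0.13912934] [0.7539897  0.33274109 0.14168474]
(array([292.6, 161.3]), array([59.1, 81.6]))
[295.6 163.8  57.2  81.9] 0.77
[(0.96, array([ 0.523 , -0.2748,  0.    ]))]
```

>>> servo_tool(travel=[[-0.07, 0.09, 0.6], [0, 0, 1], [0, 0, 1], [0, 0, 0.7], [0, 0, 0.38], [0, 0, 0], [0, 0, 0], [0, 0, 0], [0, 0, 0], [0, 0, 0], [0, 0, 0], [0, 0, 0], [0, 0, 0], [0, 0, 0], [0, 0, 0], [0, 0, 0], [0, 0, 0], [0, 0, 0]], angular=[[0, 0, 0], [0, 0, 0], [0, 0, 0], [0, 0, 0], [0, 0, 0], [0, 0, 0], [0, 0, 0], [0, 0, 0], [0, 0, 0], [0, 0, 0], [0, 0, 0], [0, 0, 0], [0, 0, 0], [0, 0, 0], [0, 0, 0], [0, 0, 0], [0, 0, 0], [0, 0, 0]], fingers=[1, 1, 1, 1, 1, 1, 0.85, 0.75, 0.65, 0.6, 0.55, 0.5, 0.45, 0.4, 0.3, 0.3, 0.3, 0.3], squeeze=30)

```text
time: 28.1
tool_pos: [0.5244, -0.2747, 0.0485]
tcp_rot: [2.466, 1.945, 0.0]
wrist_force: [-0.8, 0.7, 4.9]
width: 0.0434
finger_force: 29.7
```

>>> servo_tool(travel=[[0, 0, -0.2], [0, 0, -0.6], [0, 0, -1], [0, 0, -1], [0, 0, -1], [0, 0, -1], [0, 0, -1], [0, 0, -1], [0, 0, -0.6], [0, 0, -0.2], [0, 0, 0]], angular=[[0, 0, 0], [0, 0, 0], [0, 0, 0], [0, 0, 0], [0, 0, 0], [0, 0, 0], [0, 0, 0], [0, 0, 0], [0, 0, 0], [0, 0, 0], [0, 0, 0]], fingers=[0.3, 0.3, 0.3, 0.3, 0.3, 0.3, 0.3, 0.3, 0.3, 0.3, 0.3])

```text
time: 29.02
tool_pos: [0.5247, -0.2746, 0.2389]
tcp_rot: [2.465, 1.944, 0.001]
wrist_force: [0.0, 0.5, -1.3]
width: 0.0434
finger_force: 30.8
```

>>> servo_tool(travel=[[0.5, -0.07, 0], [0.95, -0.14, 0], [0.95, -0.14, 0], [0.95, -0.14, 0], [0.95, -0.14, 0], [0.95, -0.14, 0], [0.95, -0.14, 0], [0.95, -0.14, 0], [0.95, -0.14, 0], [0.95, -0.14, 0], [0.95, -0.14, 0], [0.95, -0.14, 0], [0.95, -0.14, 0], [0.95, -0.14, 0], [0.95, -0.14, 0], [0.95, -0.14, 0], [0.95, -0.13, 0], [0.95, -0.13, 0], [0.31, -0.03, 0], [0, 0, 0]], angular=[[0, 0, 0], [0, 0, 0], [0, 0, 0], [0, 0, 0], [0, 0, 0], [0, 0, 0], [0, 0, 0], [0, 0, 0], [0, 0, 0], [0, 0, 0], [0, 0, 0], [0, 0, 0], [0, 0, 0], [0, 0, 0], [0, 0, 0], [0, 0, 0], [0, 0, 0], [0, 0, 0], [0, 0, 0], [0, 0, 0]], fingers=[0.3, 0.3, 0.3, 0.3, 0.3, 0.3, 0.3, 0.3, 0.3, 0.3, 0.3, 0.3, 0.3, 0.3, 0.3, 0.3, 0.3, 0.3, 0.3, 0.3])

```text
time: 30.68
tool_pos: [0.5622, 0.1542, 0.2359]
tcp_rot: [-2.463, -1.948, 0.004]
wrist_force: [-0.2, -0.2, -0.8]
width: 0.0431
finger_force: 30.8
```

Run:
```python
from h import *
s=env.get_state(); print(s["tool_pos"],s["width"])
g=grab("wrist"); x,y,z0=s["tool_pos"]; zb=z0-.0485
def bb(x,y,zb,r=.0225,h=.105):
    P=np.array([proj(g,(x+r*np.cos(t),y+r*np.sin(t),z)) for z in (zb,zb+h) for t in np.linspace(0,6.28,40)]); return P.min(0).round(),(P.max(0)-P.min(0)).round()
print("held",bb(x,y,zb),"A",bb(.526,-.0096,.034),"sq",bb(.546,.0705,.034,.0275,.072))
for q in ("spice_1","squat_jar"):
  for d in env.boxes_of(q,g): print(q,np.round(d["rect"]),d["score"])
print([(d["score"],atz(g,d["centre"],.03)) for d in env.mark_of("carrier",g)])
for n in ("scene","side"):
    g=grab(n); print(n,bb(x,y,zb),[np.round(d["rect"]) for d in env.boxes_of("spice_1",g)])
```

```text
[0.56215821 0.15420785 0.23586106] 0.043130477345902106
held (array([272., 183.]), array([ 96., 144.])) A (array([304., 266.]), array([39., 81.])) sq (array([301., 210.]), array([47., 64.]))
spice_1 [278. 187.  93. 138.] 0.95
spice_1 [303. 324.  38.  21.] 0.91
squat_jar [282.  46.  49.  56.] 0.82
[]
scene (array([313., 134.]), array([22., 54.])) [array([315., 134.,  24.,  54.]), array([328., 163.,  23.,  46.])]
side (array([333., 125.]), array([28., 66.])) [array([332., 126.,  28.,  63.]), array([327., 153.,   8.,  37.]), array([317., 182.,  47.,  84.])]
```

>>> servo_tool(travel=[[0, 0, 0.4], [0, 0, 0.8], [0, 0, 0.8], [0, 0, 0.8], [0, 0, 0.8], [0, 0, 0.6], [0, 0, 0.4], [0, 0, 0.2], [0, 0, 0], [0, 0, 0]], angular=[[0, 0, 0], [0, 0, 0], [0, 0, 0], [0, 0, 0], [0, 0, 0], [0, 0, 0], [0, 0, 0], [0, 0, 0], [0, 0, 0], [0, 0, 0]], fingers=[0.3, 0.3, 0.3, 0.3, 0.3, 0.3, 0.3, 0.3, 0.3, 0.3])

```text
time: 31.92
tool_pos: [0.5633, 0.1522, 0.118]
tcp_rot: [2.467, 1.945, 0.001]
wrist_force: [0.2, -0.1, -0.9]
width: 0.0429
finger_force: 30.8
```

>>> servo_tool(travel=[[0, 0.02, 0.3], [0, 0, 0.4], [0, 0, 0.3], [0, 0, 0.15], [0, 0, 0.08], [0, 0, 0.05], [0, 0, 0.04], [0, 0, 0], [0, 0, 0]], angular=[[0, 0, 0], [0, 0, 0], [0, 0, 0], [0, 0, 0], [0, 0, 0], [0, 0, 0], [0, 0, 0], [0, 0, 0], [0, 0, 0]], fingers=[0.3, 0.3, 0.3, 0.3, 0.3, 0.3, 0.3, 0.3, 0.3])

```text
time: 32.67
tool_pos: [0.5637, 0.1522, 0.0848]
tcp_rot: [2.466, 1.946, 0.0]
wrist_force: [-0.7, -0.6, -0.9]
width: 0.0429
finger_force: 30.8
```

>>> servo_tool(travel=[[0, 0, 0.04], [0, 0, 0.03], [0, 0, 0], [0, 0, 0]], angular=[[0, 0, 0], [0, 0, 0], [0, 0, 0], [0, 0, 0]], fingers=[0.3, 0.3, 0.3, 0.3])

```text
time: 33.0
tool_pos: [0.5636, 0.1521, 0.0829]
tcp_rot: [2.466, 1.946, -0.0]
wrist_force: [-0.1, 0.0, -1.7]
width: 0.0429
finger_force: 30.8
```

>>> servo_tool(travel=[[0, 0, 0], [0, 0, 0], [0, 0, 0], [0, 0, 0], [0, 0, 0], [0, 0, 0], [0, 0, 0], [0, 0, -0.3], [0, 0, -0.7], [0, 0, -1], [0, 0, -1], [0, 0, -1], [0, 0, -1], [0, 0, -1], [0, 0, -1], [0, 0, -1], [0, 0, -0.3], [0, 0, 0]], angular=[[0, 0, 0], [0, 0, 0], [0, 0, 0], [0, 0, 0], [0, 0, 0], [0, 0, 0], [0, 0, 0], [0, 0, 0], [0, 0, 0], [0, 0, 0], [0, 0, 0], [0, 0, 0], [0, 0, 0], [0, 0, 0], [0, 0, 0], [0, 0, 0], [0, 0, 0], [0, 0, 0]], fingers=[0.52, 0.55, 0.6, 0.7, 0.85, 1, 1, 1, 1, 1, 1, 1, 1, 1, 1, 1, 1, 1])

```text
time: 34.5
tool_pos: [0.5645, 0.1524, 0.2929]
tcp_rot: [2.465, 1.945, 0.006]
wrist_force: [0.0, -0.0, -0.6]
width: 0.0856
finger_force: 0.0
```

Run:
```python
from h import *
s=env.get_state(); print(s["tool_pos"],s["wrist_force"],s["finger_force"],s["width"])
for n in ("wrist","scene","side"):
    g=grab(n)
    def bb(x,y,zb,r=.0225,h=.105):
        P=np.array([proj(g,(x+r*np.cos(t),y+r*np.sin(t),z)) for z in (zb,zb+h) for t in np.linspace(0,6.28,40)]); return np.r_[P.min(0),(P.max(0)-P.min(0))].round()
    print(n,"A",bb(.526,-.0096,.034),"B",bb(.5636,.1521,.034),"sq",bb(.546,.0705,.034,.0275,.072))
    for q in ("spice_1","squat_jar"):
      for d in env.boxes_of(q,g): print(q,np.round(d["rect"]),round(d["score"],2))
    print(fitcarrier(g,[.5455,.071,-.232]))
```

```text
[0.5644588  0.1523809  0.29294023] [ 0.00492156 -0.03123129 -0.56862235] 0.0 0.08562941158217961
wrist A [304. 248.  34.  66.] B [300. 146.  39.  51.] sq [301. 197.  41.  54.]
spice_1 [300. 147.  39.  52.] 0.95
spice_1 [304. 253.  30.  60.] 0.67
squat_jar [244. 272.  38.  46.] 0.65
squat_jar [285.  58.  42.  45.] 0.64
squat_jar [303. 199.  40.  52.] 0.61
(array([ 0.54607075,  0.07070372, -0.23213126]), np.float64(0.42111108691391363))
scene A [327. 167.  18.  44.] B [315. 197.  21.  49.] sq [319. 192.  23.  36.]
spice_1 [328. 162.  19.  47.] 0.98
spice_1 [318. 198.  22.  49.] 0.95
squat_jar [314. 250.  24.  37.] 0.93
squat_jar [366. 182.  22.  30.] 0.79
squat_jar [322. 192.  20.  32.] 0.5
squat_jar [319. 197.  20.  48.] 0.39
(array([ 0.54599949,  0.07247895, -0.23799248]), np.float64(0.30122487192156655))
side A [326. 154.  22.  52.] B [331. 198.  25.  58.] sq [325. 187.  28.  44.]
spice_1 [334. 198.  23.  57.] 0.97
spice_1 [328. 153.  21.  39.] 0.76
squat_jar [324. 186.  26.  38.] 0.7
squat_jar [364. 163.  26.  36.] 0.58
squat_jar [341. 267.  34.  43.] 0.58
(array([ 0.54541682,  0.06866627, -0.23036393]), np.float64(0.34290534477188706))
```

All three jars stand where predicted and the carrier hasn't moved. Handing in.

```bash
python3 -c "
from cell import env
print(env.hand_in())"
```

```text
the job is handed in; nothing more can be done
None
```

I placed the squat jar in the middle compartment first, then a spice jar in each end, let go of everything and handed the job in. The last camera checks put all three jars upright where planned and the carrier unmoved, but the hand-in returned no verdict.

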